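# Shut and latch the cheese case

### The job

Shut the sloping lid of the cheese case and fasten it: fold the lid down, press it home against its rubber seal, and while it is pressed turn the red-handled latch so that its black tongue sits fully under the steel catch and holds the lid shut on its own. Leave the cheeses, jar, brush and bowl around it where they stand.

Things in the scene. Friction and masses are not known exactly. Their poses are not given: they have to be found in the camera images.
- case: plywood case 190 deep (x) x 262 wide (y), fixed on the table; origin: centre of its underside, z up, -x its low front with the steel catch. Its mouth slopes 30 degrees: 93 mm high at the front, 195 at the back, where the lid is hinged. A herbed cheese lies inside
- case_hinge (a point): on the case, fixed: mid-point of the lid's hinge line, 90 mm behind (+x) and 195 above the case's origin. Its axes are those of the SHUT lid: y along the hinge, x up the slope (30 degrees above level), z square out of the shut lid (leaning 30 degrees from vertical towards the front)
- lid (a joint): lid angle about the hinge line, rad: 0 fully home, 1.1 wide open (stop 1.25); stiff, stays where left. White frame with a clear pane, 210 (from the hinge down the slope) x 266 wide x 10 thick; its underside passes through the hinge line. From about 0.05 rad down it meets a sprung rubber seal, which holds it ajar at about 0.04 rad unless latched; about 14 N at the latch presses it home
- lid_edge (a point): point on the lid's outer (top) face, 190 mm from the hinge line and 85 mm to the -y side of the middle: a clear place to push. A steel carrying bow stands on the lid 89 mm from the hinge line, 122 wide about the middle, 12 thick, rising 95 mm from the face. Axes of the lid (z out of its face, x towards the hinge)
- latch (a joint): latch angle on the lid, rad: 0 tongue along the lid's +y; 1.57 tongue points away from the hinge, straight under the catch (stop at 1.6). It turns about the lid's outward normal, anticlockwise seen from outside, and is stiff to turn. The tongue passes under the catch only while the lid is pressed home; a lid ajar makes it strike the catch's side
- latch_grip (a point): on the latch's axis, 34 mm above the lid's outer face, 155 mm from the hinge line, middle of the width: where the TCP can pinch the red handle, a fin 14 thick (its x), 56 long (its y), rising from 12 to 42 mm above the lid. z is the latch axis, out of the lid; y points along the black tongue (18 wide, 8 thick, its tip 90 from the axis)
- catch (a point): on the case, fixed: middle of the steel catch's overhanging lip (16 x 36 x 6 mm), 229 mm from the hinge line and 22.5 mm (lip underside) above the shut lid's underside plane; open towards +y, where the tongue enters, with a stop post at -y
- jar: green jar of herbs, 68 across, 100 high, origin centre of underside; bystander
- loaf: herbed cheese loaf 90 x 130 x 80 high, origin centre of underside; bystander
- wheel: yellow cheese wheel, 120 across, 65 high; bystander
- waxed: black waxed cheese wheel, 132 across, 80 high; bystander
- brush: blue brush 200 long, lying flat; bystander
- bowl: white bowl, 130 across, 50 high; bystander

How it is judged (in metres and radians):
On the way, in this order (a step that is already met when the one before it is completed fails the run):
1. the lid is folded down onto its seal (value of joint lid below 0.1 rad), for 0.1 s.
2. the lid is home and the latch tongue is under the catch (value of joint lid below 0.02 rad and value of joint latch above 1.4 rad), for 0.2 s.
At the end, for the whole second after the job is handed in: lid within 0.02 rad of fully home, held there at rest by the latch, which is turned to 1.4 rad or more (tongue under the catch) (all of step 2 and velocity of joint lid between -0.05 and 0.05 rad/s); the robot touches nothing.
It fails at once if a bystander (jar, loaf, wheel, waxed cheese, brush or bowl) is moved more than 30 mm (distance of any of jar, loaf, wheel, waxed, brush, bowl from where it was at the start of the episode above 0.03 m).
It also fails if it takes over 48 s, if anything falls off the work surface, if the arm or the gripper's body presses on something with over 40 N, if the wrist force passes 120 N, or if a joint passes its speed limit or range.

### The arm

A 6-joint arm with a two-finger parallel gripper is mounted at the origin on the work surface. World frame = base frame: x ahead of the robot, y to its left, z up, the work surface at z = 0. Lengths are in mm, angles in rad, forces in N, time in s.
With the tool pointing down it reaches from about 350 to 775 mm from the base axis. Payload 7.3 kg.
Tool frame: the origin (TCP) lies between the finger pads, 19 mm behind the fingertips; this is the grasp point; z points along the fingers, y is the line along which they close (so a half turn about z gives the same grasp; the last joint's range is limited). The gripper opens to 92 mm and grips with 3 to 60 N. Pads are 19 mm wide; open, the fingers measure 130 mm over their backs; the gripper's body (75 mm by 190 mm) begins 47 mm behind the grasp point.
Start: joints at [1.079, 0.342, 1.524, -0, 1.275, -0.146], TCP at [177.934, 493.946, 245.541] pointing down, gripper open.
Joint ranges: [-2.53, 2.53], [-0.77, 2.02], [0.04, 2.7], [-1, 4.14], [0.28, 2.66], [-3.11, 3.11]. Speed limits (rad/s): [2.57, 2.57, 3.14, 3.14, 3.14, 3.14].

### API

Orientations are given as [roll, pitch, yaw] about the fixed x, y, z axes, in that order (R = Rz(yaw) Ry(pitch) Rx(roll)).
In Python, from plant import bot gives the robot as it stands.
- The arm moves only by the tool servo_tool, never from a script. Its argument "deltas" is a list of rows, each a list of 2 entries, a list of its own where there are three numbers: the shift along the tool's x, y, z in m, then the turn, a rotation vector about the tool's x, y, z in degrees. A call has 1 to 20 rows; each row shifts and turns the commanded pose from where the row before left it, along the tool's axes as they then stand; what a row does not reach is not made up. A row lasts 1/8 s, in which the tool goes at most 62.5 mm and 10.7 degrees, less where a joint would pass 70% of its speed; a pose out of reach is approached as far as the arm can. A call with a gripper value outside its range is refused whole. "fingers" is the opening, from 0 (shut) to 1 (fully open), set as the call begins (left out, the last holds). The fingers move at their own pace and stop on an object; the grip force is fixed at half the most. Time passes only in rows, so rows that do not move let the fingers close. It gives the time, the measured TCP pose, the force, the opening and the grip force at its end, in the units of the state.
- bot.get_obs(): the state, without advancing time (a new reading comes with each control period).
- bot.capture(name): name is "side" or "top"; returns the picture (400x640x3 uint8, red, green, blue); there is no depth.
- bot.camera_model(name): a dict with "mtx" (3x3 intrinsics, pixels), "dist" ([k1, k2, p1, p2, k3] as OpenCV has them; the pictures are not rectified), "xyz" and "rotation" of the camera in the world. Camera axes: x right, y down, z forward; pixel columns grow to the right and rows downward; lengths in mm; the calibration is good to about 2 mm. A picture is of the moment at which its call begins. camera_model takes no time and is no camera call.
- bot.close_job(): hands the job in; it is judged then, once.
The state is a dict: "time": time; "joint_positions": joint angles; "dq": joint speeds; "tau": joint torques, N m; "tool_pos": TCP position; "tcp_rot": TCP orientation; "contact_force": force on the tool from outside, world axes, zero at the start; "moment": the same for the moment, N m; "grip_width": finger opening in mm; "finger_force": force on a finger pad.
Only numpy, scipy, OpenCV 4.12 (cv2) and the standard library are available. Lean on these libraries where they do the work, as an engineer would, in place of code of your own. Each camera call takes 0.05 s, during which the arm holds its last target. There are 200 camera calls.

## Working session

There is one attempt and no reset: what is moved stays moved. The work goes in short steps, Python scripts to look and compute and a tool call to move; the robot and the scene stay as the last step left them, time stands still between calls to the robot, and variables do not carry over. Pictures are saved under pics/ and viewed, at most 10 in all, crops included, and the job is handed in when it is done.

Besides the shell and the picture viewer there is one more tool, called after "Emit:" as name(argument=value, ...), one argument or row to a line, values as JSON. servo_tool: Moves the arm, as the interface text tells. Its arguments: {"type":"object","properties":{"deltas":{"type":"array"},"fingers":{"type":"number"}},"required":["deltas"]}

```bash
mkdir -p pics; python3 - <<'E'
from plant import bot
import cv2
for n in("side","top"):
    cv2.imwrite(f"pics/{n}0.png",bot.capture(n)[:,:,::-1]); m=bot.camera_model(n); print(n,m)
print(bot.get_obs())
E
```

```text
side {'mtx': array([[379.62369296,   0.        , 318.0997459 ],
       [  0.        , 379.62369296, 198.32241671],
       [  0.        ,   0.        ,   1.        ]]), 'dist': array([-0.06851148,  0.        ,  0.        ,  0.        ,  0.        ]), 'xyz': array([ 596.46071248,  382.4225397 , 1173.98383013]), 'rotation': array([-2.80124240e+00,  2.10820118e-03,  2.90372000e+00])}
top {'mtx': array([[371.67698218,   0.        , 319.11808342],
       [  0.        , 371.67698218, 197.95451013],
       [  0.        ,   0.        ,   1.        ]]), 'dist': array([0.02729306, 0.        , 0.        , 0.        , 0.        ]), 'xyz': array([ 303.28868142,   40.24815688, 1488.00807562]), 'rotation': array([-2.98174905, -0.01558749, -1.55169202])}
{'time': 0.1, 'joint_positions': array([ 1.07898576e+00,  3.42660137e-01,  1.52492760e+00,  1.54593356e-06,
        1.27540967e+00, -1.45989756e-01]), 'dq': array([-0.00094308, -0.00217254, -0.00413537,  0.00030697, -0.00025557,
        0.0006213 ]), 'tau': array([ 2.51804049e-03, -4.32003701e+01, -2.44695336e+01,  7.19783432e-02,
        5.26324776e-02, -5.10266909e-05]), 'tool_pos': array([177.76852648, 493.62250071, 244.90863487]), 'tcp_rot': array([-3.14020305e+00, -2.05815186e-04,  2.79577125e+00]), 'contact_force': array([-0.54963781, -0.15675175,  1.01874763]), 'moment': array([0.01239511, 0.00149588, 0.01893291]), 'finger_force': 0.0, 'grip_width': 92.02139620887799}
```

View pics/side0.png

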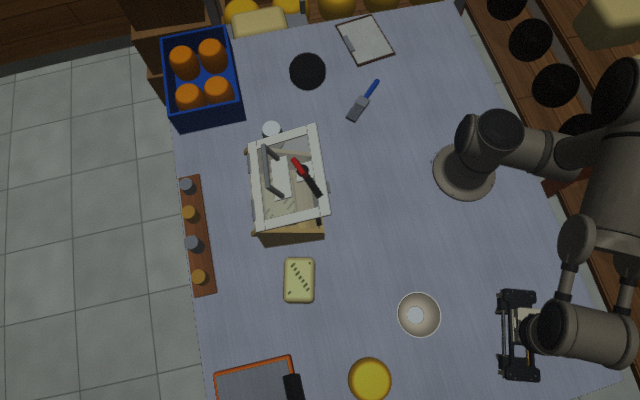

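View pics/top0.png

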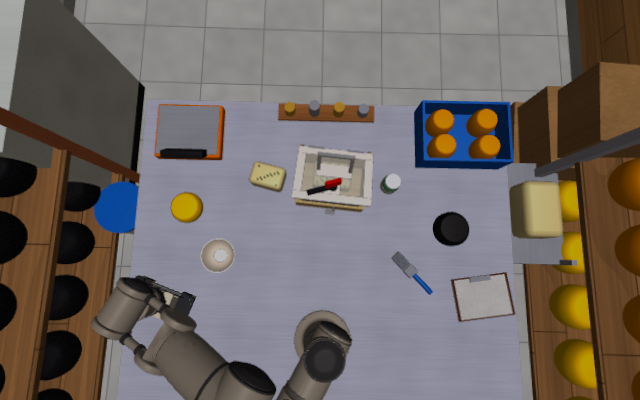

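The side view shows the open lid at about (290,178) with the latch at (305,172). In the top view the case is at about (333,178), with the catch at (330,211) and the jar close on its -y side. Next I'll enlarge both.

```bash
python3 - <<'E'
import cv2,numpy as np
a=cv2.imread("pics/side0.png")[110:250,230:350]; b=cv2.imread("pics/top0.png")[135:225,275:415]
cv2.imwrite("pics/a.png",cv2.resize(a,None,fx=4.2,fy=4.2,interpolation=cv2.INTER_CUBIC))
cv2.imwrite("pics/b.png",cv2.resize(b,None,fx=5.5,fy=5.5,interpolation=cv2.INTER_CUBIC))
E
```

```text
(no output)
```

View pics/a.png

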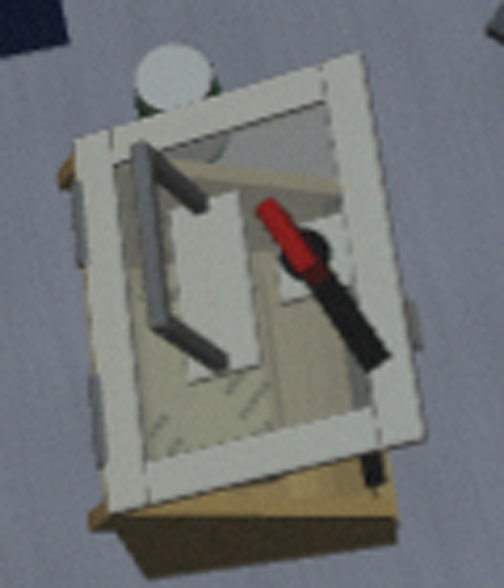

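View pics/b.png

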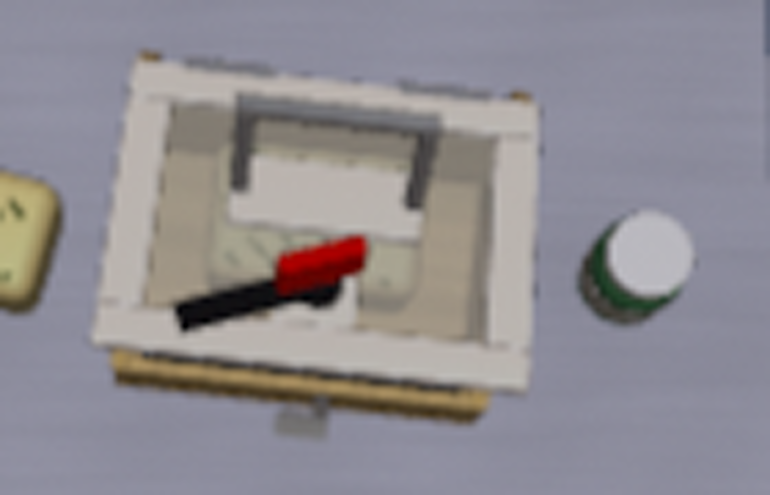

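The lid corners and the catch show clearly in both crops: side crop (76,140), (360,53), (425,440), (112,512), and top crop (540,100), (528,390), (93,345), (133,62). I'll triangulate them.

```bash
cat > h.py <<'E'
import numpy as np,cv2
from scipy.spatial.transform import Rotation as R
def ray(m,px):
    u=cv2.undistortPoints(np.array([[px]],float),m["mtx"],m["dist"])[0,0]
    d=R.from_euler("xyz",m["rotation"]).apply([u[0],u[1],1]); return m["xyz"],d/np.linalg.norm(d)
def tri(ms,pxs):
    A=np.zeros((3,3));b=np.zeros(3);rs=[ray(m,p) for m,p in zip(ms,pxs)]
    for o,d in rs: P=np.eye(3)-np.outer(d,d);A+=P;b+=P@o
    X=np.linalg.solve(A,b); return X,max(np.linalg.norm(np.cross(X-o,d)) for o,d in rs)
def plane(m,px,z):
    o,d=ray(m,px); return o+d*(z-o[2])/d[2]
E
python3 - <<'E'
from h import *
from plant import bot
S,T=bot.camera_model("side"),bot.camera_model("top")
s=lambda u,v:(u/4.2+230-.4,v/4.2+110-.4); t=lambda u,v:(u/5.5+275-.4,v/5.5+135-.4)
P={}
for n,a,b in [("h-",(76,140),(540,100)),("f-",(360,53),(528,390)),("f+",(425,440),(93,345)),("h+",(112,512),(133,62)),
 ("fin_in",(266,203),(364,242)),("tonguetip",(377,362),(181,318)),("bow-",(143,147),(438,118)),("bow+",(158,322),(240,100)),("catch",(416,325),(303,422))]:
    P[n],e=tri((S,T),(s(*a),t(*b))); print(n,P[n].round(1),round(e,1))
h=(P["h-"]+P["h+"])/2;f=(P["f-"]+P["f+"])/2
y=P["h+"]-P["h-"]+P["f+"]-P["f-"]
print("hinge",h,"free",f,"yaw",np.arctan2(-y[0],y[1]),"width",np.linalg.norm(y)/2,"len",np.linalg.norm(f-h),"slope",np.arctan2(h[2]-f[2],np.hypot(*(h-f)[:2])))
print("catch z~",plane(T,t(303,422),102)[:2],"jar",plane(T,t(650,253),100),"jar side",plane(S,s(175,80),100),"loaf",plane(T,(267,176),80))
E
```

```text
h- [ 675.6 -163.   207.2] 1.9
f- [ 478.4 -146.2  268.1] 0.3
f+ [501.4 117.1 262. ] 0.1
h+ [697.4 100.3 205.4] 0.2
fin_in [562.  -44.4 291.2] 0.7
tonguetip [518.1  64.1 267.7] 0.2
bow- [628.7 -84.  323.2] 2.8
bow+ [638.8  31.3 325.6] 0.1
catch [473.3 -15.2 107.7] 3.8
hinge [686.50212367 -31.34966767 206.3334194 ] free [489.86803912 -14.53501896 265.08264942] yaw -0.08494443155575195 width 264.3193007244029 len 205.9105816826457 slope -0.28933432545607646
catch z~ [477.111719   -17.77866753] jar [ 600.67371051 -257.15676371  100.        ] jar side [ 599.55738697 -254.88323883  100.        ] loaf [612.23829177 225.61427378  80.        ]
```

```bash
cat >> h.py <<'E'
H=np.array([684.7,-31.4,195]);YAW=-.085
ex=np.array([np.cos(YAW),np.sin(YAW),0]);ey=np.array([-np.sin(YAW),np.cos(YAW),0]);ez=np.array([0,0,1.])
def lidframe(th):
    a=np.pi/6-th; u=np.cos(a)*ex+np.sin(a)*ez; return np.array([u,ey,np.cross(u,ey)])  # rows x,y,z
def pt(th,d,y,h): return H+lidframe(th).T@[-d,y,10+h]
def go(th,d,y,h,tilt,rows=None):
    """tip at (d,y,h) on the lid at angle th, tool leaning tilt deg from vertical"""
    from plant import bot
    o=bot.get_obs(); C=R.from_euler("xyz",o["tcp_rot"])
    t=np.radians(tilt); tz=np.sin(t)*ex-np.cos(t)*ez; G=R.from_matrix(np.array([np.cross(ey,tz),ey,tz]).T)
    p=pt(th,d,y,h)-19*tz; rv=(C.inv()*G).as_rotvec(degrees=True)
    print("goal",p.round(1),"shift tool mm",C.inv().apply(p-o["tool_pos"]).round(1),"in goal axes",G.inv().apply(p-o["tool_pos"]).round(1),"turn",rv.round(1))
def inlid(th,P): return lidframe(th)@(P-H)*[-1,1,1]-[0,0,10]
def state():
    from plant import bot
    o=bot.get_obs(); tz=R.from_euler("xyz",o["tcp_rot"]).apply([0,0,1]); tip=o["tool_pos"]+19*tz
    r=lidframe(0)@(tip-H); print("t",o["time"],"tip in shut-lid frame d,y,h",(r*[-1,1,1]-[0,0,10]).round(1),"ang",np.arctan2(r[2],-r[0]).round(3),"F",(lidframe(0)@o["contact_force"]).round(1))
E
python3 - <<'E'
from h import *
for n,p in [("tip",[518.1,64.1,267.7]),("fin",[562,-44.4,291.2]),("f-",[478.4,-146.2,268.1]),("f+",[501.4,117.1,262]),("bow-",[628.7,-84,323.2]),("bow+",[638.8,31.3,325.6])]:
    print(n,inlid(.813,np.array(p)).round(1))
go(.813,190,-85,60,0); go(.813,190,-85,5,0)
E
```

```text
tip [187.6  81.   10. ]
fin [143.6 -23.4  47.6]
f- [ 208.5 -131.9    4.2]
f+ [206.2 132.4  -1.5]
bow- [ 85.8 -57.2  98.2]
bow+ [ 86.2  58.6 100.6]
goal [ 515.9 -102.3  335.3] shift tool mm [-520.1 -446.2  -89.9] in goal axes [-387.6 -565.1  -90.4] turn [ -0.1  -0.  -14.9]
goal [ 500.3 -101.   282.6] shift tool mm [-505.  -450.1  -37.2] in goal axes [-371.9 -565.1  -37.7] turn [ -0.1  -0.  -14.9]
```

Emit:
servo_tool(
  deltas=[
    [[0,0,-0.05],[0,0,-7.5]],
    [[0,0,-0.05],[0,0,-7.4]],
    [[-0.025,-0.0377,0],[0,0,0]],
    [[-0.025,-0.0377,0],[0,0,0]],
    [[-0.025,-0.0377,0],[0,0,0]],
    [[-0.025,-0.0377,0],[0,0,0]],
    [[-0.025,-0.0377,0],[0,0,0]],
    [[-0.025,-0.0377,0],[0,0,0]],
    [[-0.025,-0.0377,0],[0,0,0]],
    [[-0.025,-0.0377,0],[0,0,0]],
    [[-0.025,-0.0377,0],[0,0,0]],
    [[-0.025,-0.0377,0],[0,0,0]],
    [[-0.025,-0.0377,0],[0,0,0]],
    [[-0.025,-0.0377,0],[0,0,0]],
    [[-0.025,-0.0377,0],[0,0,0]],
    [[-0.025,-0.0377,0],[0,0,0]],
    [[-0.025,-0.0377,0],[0,0,0]],
    [[0,0,0],[0,0,0]],
    [[0,0,0],[0,0,0]],
  ],
  fingers=0,
)

```text
time: 2.48
tool_pos: [502.7, -101.2, 345.1]
tcp_rot: [3.141, -0.001, 3.056]
contact_force: [0.2, 0.1, 0.6]
grip_width: 0.5
finger_force: 0.0
```

```bash
python3 - <<'E'
from h import *
from plant import bot
print(bot.get_obs())
state()
for th in (.813,.6,.4,.2,.05): go(th,190,-85,0,0); go(th,190,-85,0,30*(1-th/.8))
E
```

```text
{'time': 2.475, 'joint_positions': array([-3.48419783e-01,  2.61876727e-01,  1.36447553e+00,  4.67924252e-04,
        1.51666580e+00, -1.83320782e+00]), 'dq': array([ 0.01831691, -0.01875333,  0.00480092, -0.00112907, -0.00110231,
       -0.00159892]), 'tau': array([-8.35207477e-01, -3.98369014e+01, -2.64770526e+01, -1.15689493e-01,
        2.02810537e-02, -1.36209436e-02]), 'tool_pos': array([ 502.72205459, -101.17527153,  345.05441483]), 'tcp_rot': array([ 3.14077168e+00, -1.25541063e-03,  3.05555923e+00]), 'contact_force': array([0.20130682, 0.05177401, 0.60338589]), 'moment': array([-0.03391452, -0.01831395,  0.03660944]), 'finger_force': 0.0, 'grip_width': 0.47241855807661376}
t 2.475 tip in shut-lid frame d,y,h [ 86.4 -85.  191.2] ang 1.165 F [0.5 0.1 0.4]
goal [ 498.9 -100.9  277.8] shift tool mm [ 3.8 -0.1 67.3] in goal axes [ 3.8 -0.  67.2] turn [ 0.  -0.1 -0.1]
goal [ 499.  -100.9  277.8] shift tool mm [ 3.6 -0.1 67.3] in goal axes [ 3.1 -0.  67.3] turn [ 0.   0.4 -0.1]
goal [ 489.5 -100.1  238.5] shift tool mm [ 1.320e+01 -1.000e-01  1.066e+02] in goal axes [ 13.3  -0.  10
[... 190 characters left out ...]
tool mm [ 14.2  -0.2 144.6] in goal axes [ 14.4  -0.  144.6] turn [ 0.  -0.1 -0.1]
goal [483.5 -99.6 199.9] shift tool mm [ 19.1  -0.2 145.2] in goal axes [ 56.2  -0.  135.3] turn [  0.  -15.1  -0.1]
goal [ 494.8 -100.5  163.1] shift tool mm [  7.7  -0.2 182. ] in goal axes [  7.9  -0.  182. ] turn [ 0.  -0.1 -0.1]
goal [487.6 -99.9 161.6] shift tool mm [ 15.   -0.2 183.5] in goal axes [ 84.2  -0.  163.7] turn [  0.  -22.6  -0.1]
goal [ 504.5 -101.4  136.2] shift tool mm [-2.000e+00 -2.000e-01  2.088e+02] in goal axes [ -1.7  -0.  208.8] turn [ 0.  -0.1 -0.1]
goal [ 495.5 -100.6  134. ] shift tool mm [ 6.900e+00 -2.000e-01  2.111e+02] in goal axes [105.8  -0.  182.7] turn [  0.  -28.2  -0.1]
```

Emit:
servo_tool(
  deltas=[
    [[0.0015,0,0.03],[0,0,0]],
    [[0.0015,0,0.025],[0,0,0]],
    [[0,0,0.01],[0,0,0]],
    [[0.0036,0,0.0097],[0,-1.9,0]],
    [[0.0036,0,0.0097],[0,-1.9,0]],
    [[0.0036,0,0.0097],[0,-1.9,0]],
    [[0.0036,0,0.0097],[0,-1.9,0]],
    [[0,0,0],[0,0,0]],
  ],
)

```text
time: 3.48
tool_pos: [487.2, -99.6, 241.4]
tcp_rot: [3.141, 0.132, 3.056]
contact_force: [0.2, 0.2, -0.2]
grip_width: 0.7
finger_force: 0.0
```

```bash
python3 - <<'E'
from h import *
from plant import bot
state(); cv2.imwrite("pics/c.png",cv2.resize(bot.capture("side")[90:270,200:440,::-1],None,fx=3,fy=3))
E
```

```text
t 3.475 tip in shut-lid frame d,y,h [149.5 -84.7 108.2] ang 0.669 F [ 0.1  0.2 -0.3]
```

View pics/c.png

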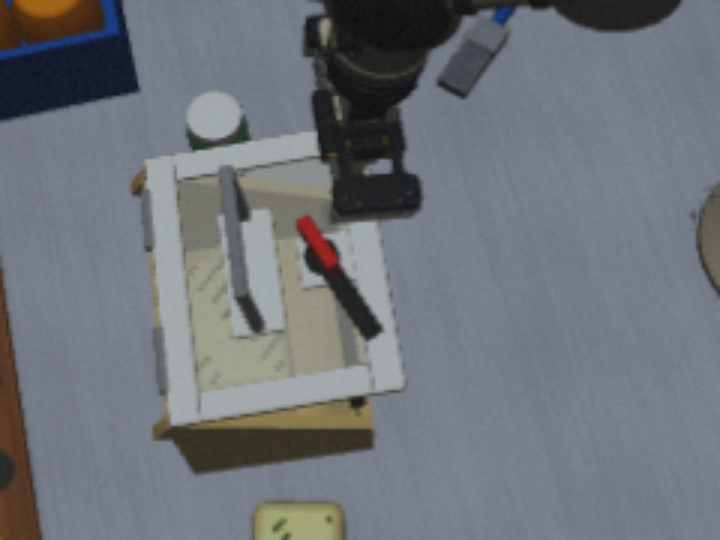

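The fingertips are at the lid's front edge at about (375,200). The bow now looks different from before, so the lid is folding. I'll carry on.

Emit:
servo_tool(
  deltas=[
    [[0.0027,0,0.0093],[0,-1.9,0]],
    [[0.0027,0,0.0093],[0,-1.9,0]],
    [[0.0027,0,0.0093],[0,-1.9,0]],
    [[0.0027,0,0.0093],[0,-1.9,0]],
    [[0.0021,0,0.0094],[0,-1.9,0]],
    [[0.0021,0,0.0094],[0,-1.9,0]],
    [[0.0021,0,0.0094],[0,-1.9,0]],
    [[0.0021,0,0.0094],[0,-1.9,0]],
    [[0,0,0],[0,0,0]],
  ],
)

```text
time: 4.65
tool_pos: [487.5, -100.0, 164.2]
tcp_rot: [3.141, 0.397, 3.056]
contact_force: [-0.9, 0.7, 0.7]
grip_width: 0.5
finger_force: 0.0
```

```bash
python3 - <<'E'
from h import *
state(); go(.06,190,-85,-1,28); go(0.04,190,-85,0,30)
E
```

```text
t 4.65 tip in shut-lid frame d,y,h [182.9 -85.1  39.8] ang 0.266 F [-0.5  0.7  1.1]
goal [ 495.3 -100.6  134.9] shift tool mm [ 4.2  0.1 30. ] in goal axes [ 6.9  0.1 29.5] turn [ 0.  -5.3 -0. ]
goal [ 495.8 -100.6  132. ] shift tool mm [ 4.8  0.1 32.9] in goal axes [ 9.   0.1 32. ] turn [ 0.  -7.3 -0. ]
```

Emit:
servo_tool(
  deltas=[
    [[0.0015,0,0.008],[0,-1.8,0]],
    [[0.0015,0,0.008],[0,-1.8,0]],
    [[0.0015,0,0.008],[0,-1.8,0]],
    [[0.0015,0,0.007],[0,-1.8,0]],
    [[0,0,0.003],[0,0,0]],
    [[0,0,0],[0,0,0]],
  ],
)

```text
time: 5.4
tool_pos: [497.6, -101.1, 132.0]
tcp_rot: [3.141, 0.524, 3.056]
contact_force: [0.4, 1.3, 1.5]
grip_width: 0.5
finger_force: 0.5
```

```bash
python3 - <<'E'
from h import *
state(); go(0,190,-85,50,30)
E
```

```text
t 5.4 tip in shut-lid frame d,y,h [187.8 -85.3   6.6] ang 0.088 F [1.  1.4 1.2]
goal [474.2 -98.8 168.4] shift tool mm [  2.2   0.4 -43.4] in goal axes [  2.2   0.4 -43.4] turn [ 0.  0. -0.]
```

Emit:
servo_tool(
  deltas=[
    [[0,0,0.003],[0,0,0]],
    [[0,0,0],[0,0,0]],
  ],
)

```text
time: 5.65
tool_pos: [498.6, -101.3, 130.0]
tcp_rot: [3.139, 0.522, 3.056]
contact_force: [-1.3, 3.1, 4.2]
grip_width: 0.4
finger_force: 2.3
```

```bash
python3 - <<'E'
from h import *
state()
E
```

```text
t 5.65 tip in shut-lid frame d,y,h [188.  -85.4   4.4] ang 0.077 F [0.7 3.  4.4]
```

Emit:
servo_tool(
  deltas=[
    [[0,0,0.003],[0,0,0]],
    [[0,0,0],[0,0,0]],
  ],
)

```text
time: 5.9
tool_pos: [499.7, -101.5, 128.0]
tcp_rot: [3.136, 0.52, 3.056]
contact_force: [-3.5, 3.5, 4.3]
grip_width: 0.4
finger_force: 2.6
```

```bash
python3 - <<'E'
from h import *
state()
E
```

```text
t 5.9 tip in shut-lid frame d,y,h [188.  -85.5   2.2] ang 0.065 F [-1.1  3.2  5.6]
```

Emit:
servo_tool(
  deltas=[
    [[0,0,-0.04],[0,0,0]],
    [[0,0,-0.04],[0,0,0]],
    [[0.03,0,-0.03],[0,0,0]],
    [[0.04,0,0],[0,0,0]],
    [[0.04,0,0],[0,0,0]],
    [[0,0,0],[0,0,0]],
  ],
)

```text
time: 6.65
tool_pos: [348.3, -89.2, 167.6]
tcp_rot: [3.136, 0.518, 3.053]
contact_force: [0.7, -0.6, -0.2]
grip_width: 0.5
finger_force: 0.0
```

```bash
python3 - <<'E'
from h import *
from plant import bot
im=bot.capture("side")[:,:,::-1]; cv2.imwrite("pics/d.png",cv2.resize(im[105:255,230:370],None,fx=4,fy=4,interpolation=cv2.INTER_CUBIC))
h,s,v=cv2.split(cv2.cvtColor(im,cv2.COLOR_BGR2HSV)); k=(((h<8)|(h>172))&(s>150)&(v>80)).astype(np.uint8); k[:105]=0;k[255:]=0;k[:,:240]=0;k[:,370:]=0
n,_,st,c=cv2.connectedComponentsWithStats(k); i=1+np.argmax(st[1:,4]); print(c[i],st[i])
state()
E
```

```text
[307.8125 183.4375] [301 174  15  21 144]
t 6.7 tip in shut-lid frame d,y,h [297.6 -87.1 112.5] ang 0.391 F [ 0.1 -1.4 -0. ]
```

View pics/d.png

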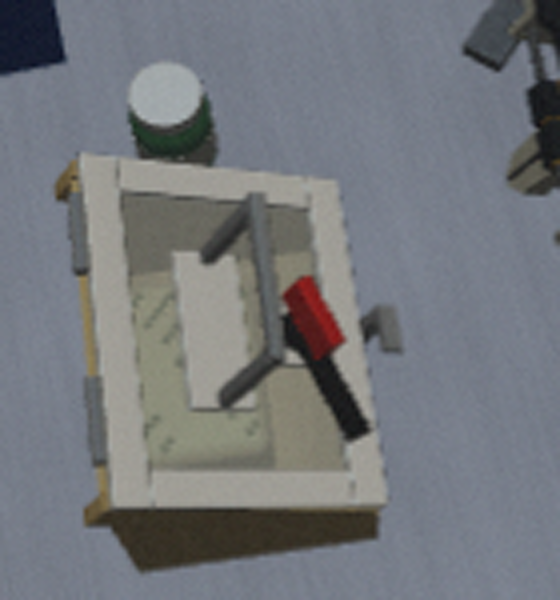

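The lid is on its seal, with the tongue tip at crop (358,432) and the catch at (388,328). I'll cast these onto the lid planes.

```bash
python3 - <<'E'
from h import *
from plant import bot
S=bot.camera_model("side")
def on(px,h,th):
    o,d=ray(S,(px[0]/4+230-.4,px[1]/4+105-.4)); L=lidframe(th); k=(h+10-L[2]@(o-H))/(L[2]@d); return inlid(th,o+k*d).round(1)
for n,p,h in [("tip",(357,434),8),("f+",(386,503),0),("f-",(336,183),0),("h+",(112,507),0),("h-",(80,155),0),("catch",(391,330),18),("catch corners",(383,310),18),("",(404,350),18)]: print(n,on(p,h,.04))
go(.04,148,80,75,30)
go(.04,148,62,0,30)
E
```

```text
tip [185.6  82.4   8. ]
f+ [205.1 132.2  -0. ]
f- [ 207.9 -128.2    0. ]
h+ [ -3.2 132.3  -0. ]
h- [-1.000e-01 -1.305e+02 -0.000e+00]
catch [223.2   3.3  18. ]
catch corners [219.3 -12.8  18. ]
 [231.5  19.1  18. ]
goal [512.1  63.6 217.9] shift tool mm [-152.7  167.5   31.6] in goal axes [-153.1  167.2   31.7] turn [ 0.1 -0.2 -0.2]
goal [545.3  42.7 151.5] shift tool mm [-150.   149.4  106.5] in goal axes [-150.1  149.2  106.6] turn [ 0.1 -0.2 -0.2]
```

```bash
cat >> h.py <<'E'
H=H+3*lidframe(0)[0]+1.5*ey
E
python3 - <<'E'
from h import *
state(); go(.04,140,60,60,30)
E
```

```text
t 6.7 tip in shut-lid frame d,y,h [300.6 -88.6 112.5] ang 0.387 F [ 0.1 -1.4 -0. ]
goal [527.1  43.7 209.8] shift tool mm [-163.2  149.    46.8] in goal axes [-163.5  148.7   47. ] turn [ 0.1 -0.2 -0.2]
```

Emit:
servo_tool(
  deltas=[
    [[0,0.04,0],[0,0,0]],
    [[0,0.04,0],[0.1,-0.2,-0.2]],
    [[0,0.04,0],[0,0,0]],
    [[-0.03,0.029,0],[0,0,0]],
    [[-0.045,0,0.007],[0,0,0]],
    [[-0.045,0,0.01],[0,0,0]],
    [[-0.0435,0,0.01],[0,0,0]],
    [[0,0,0.02],[0,0,0]],
    [[0,0,0.02],[0,0,0]],
    [[0,0,0.015],[0,0,0]],
    [[0,0,0.012],[0,0,0]],
    [[0,0,0],[0,0,0]],
  ],
)

```text
time: 8.2
tool_pos: [543.3, 13.4, 163.4]
tcp_rot: [-3.141, 0.518, 3.059]
contact_force: [6.4, 2.8, 0.7]
grip_width: 0.7
finger_force: 3.4
```

```bash
python3 - <<'E'
from h import *
state()
E
```

```text
t 8.2 tip in shut-lid frame d,y,h [144.2  31.2  16. ] ang 0.178 F [ 5.7  3.4 -2.4]
```

Emit:
servo_tool(
  deltas=[
    [[0,0,-0.03],[0,0,0]],
    [[0,0,-0.02],[0,0,0]],
    [[0,0.01,0],[0,0,0]],
    [[-0.004,0.01,0],[0,0,0]],
    [[0,0.01,0],[0,0,0]],
    [[0,0,0],[0,0,0]],
  ],
)

```text
time: 8.95
tool_pos: [522.1, 45.6, 207.8]
tcp_rot: [-3.141, 0.513, 3.06]
contact_force: [-1.0, -0.4, -0.0]
grip_width: 0.6
finger_force: 0.0
```

```bash
python3 - <<'E'
from h import *
state();go(.04,140,60,4,30)
from plant import bot
im=bot.capture("side")[:,:,::-1]; cv2.imwrite("pics/e.png",cv2.resize(im[105:255,230:370],None,fx=4,fy=4,interpolation=cv2.INTER_CUBIC))
E
```

```text
t 8.95 tip in shut-lid frame d,y,h [142.8  61.5  66.4] ang 0.491 F [-0.8 -0.5  0.5]
goal [553.1  41.5 160.3] shift tool mm [-3.8 -1.5 56.7] in goal axes [-3.2 -1.4 56.8] turn [ 0.1 -0.6  0.2]
```

View pics/e.png

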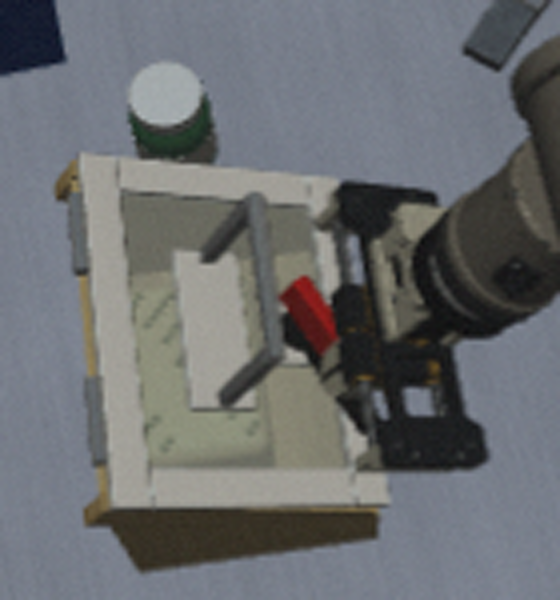

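The latch looks unchanged, and the closed fingertips hover at about (340,385), on the hinge side of the tongue. Now I'll descend.

Emit:
servo_tool(
  deltas=[
    [[-0.003,-0.001,0.018],[0,-0.6,0]],
    [[0,0,0.018],[0,0,0]],
    [[0,0,0.015],[0,0,0]],
    [[0,0,0.006],[0,0,0]],
    [[0,0,0],[0,0,0]],
  ],
)

```text
time: 9.62
tool_pos: [552.5, 41.3, 159.3]
tcp_rot: [-3.142, 0.523, 3.059]
contact_force: [0.1, 0.1, -0.3]
grip_width: 0.7
finger_force: 0.0
```

```bash
python3 - <<'E'
from h import *
state()
E
```

```text
t 9.625 tip in shut-lid frame d,y,h [140.3  59.7   9. ] ang 0.135 F [-0.1  0.1 -0.3]
```

Emit:
servo_tool(
  deltas=[
    [[0,0,0.003],[0,0,0]],
    [[0.003,-0.004,0.001],[0,0,0]],
    [[0.004,-0.004,0],[0,0,0]],
    [[0.004,0,0],[0,0,0]],
    [[0.004,0,0],[0,0,0]],
    [[0.004,0,0],[0,0,0]],
    [[0.004,0,0],[0,0,0]],
    [[0,0,0],[0,0,0]],
  ],
)

```text
time: 10.62
tool_pos: [535.7, 35.2, 149.9]
tcp_rot: [-3.141, 0.517, 3.059]
contact_force: [2.0, 0.1, 1.6]
grip_width: 0.5
finger_force: 0.4
```

```bash
python3 - <<'E'
from h import *
state()
E
```

```text
t 10.625 tip in shut-lid frame d,y,h [159.2  52.2   9. ] ang 0.119 F [2.5 0.2 0.4]
```

Emit:
servo_tool(
  deltas=[
    [[0,0,0.003],[0,0,0]],
    [[0,0,0.003],[0,0,0]],
    [[0,0,0],[0,0,0]],
  ],
)

```text
time: 11.0
tool_pos: [539.4, 35.0, 146.6]
tcp_rot: [-3.141, 0.513, 3.059]
contact_force: [0.6, 0.8, 1.7]
grip_width: 0.4
finger_force: 1.4
```

```bash
python3 - <<'E'
from h import *
state()
from plant import bot
im=bot.capture("side")[:,:,::-1]; cv2.imwrite("pics/f.png",cv2.resize(im[105:255,230:370],None,fx=4,fy=4,interpolation=cv2.INTER_CUBIC))
E
```

```text
t 11.0 tip in shut-lid frame d,y,h [157.7  52.3   4.3] ang 0.09 F [1.3 0.9 1.2]
```

View pics/f.png

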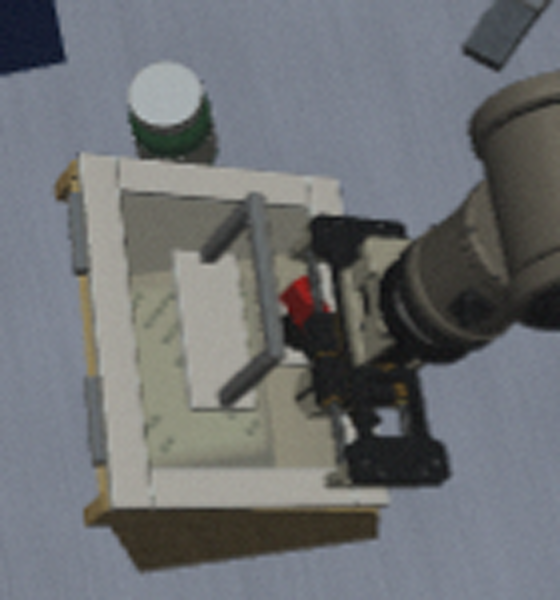

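Most of the tongue is hidden behind the gripper, with the red fin at about (298,300). I'll carry on sweeping and watch the forces.

Emit:
servo_tool(
  deltas=[
    [[0.004,-0.001,0],[0,0,0]],
    [[0.004,-0.001,0],[0,0,0]],
    [[0.004,-0.001,0],[0,0,0]],
    [[0.004,-0.002,0.001],[0,0,0]],
    [[0.004,-0.002,0.001],[0,0,0]],
    [[0,0,0],[0,0,0]],
  ],
)

```text
time: 11.8
tool_pos: [524.2, 29.6, 143.6]
tcp_rot: [-3.141, 0.498, 3.059]
contact_force: [0.6, 0.2, 1.1]
grip_width: 0.6
finger_force: 0.6
```

```bash
python3 - <<'E'
from h import *
state()
E
```

```text
t 11.8 tip in shut-lid frame d,y,h [172.1  45.6   9. ] ang 0.11 F [1.  0.3 0.7]
```

Emit:
servo_tool(
  deltas=[
    [[0,0,0],[0,0,0]],
    [[0,0,0],[0,0,0]],
  ],
)

```text
time: 12.05
tool_pos: [524.4, 29.7, 143.6]
tcp_rot: [-3.141, 0.498, 3.059]
contact_force: [0.0, 0.3, -0.1]
grip_width: 0.6
finger_force: 0.4
```

```bash
python3 - <<'E'
from h import *
state()
from plant import bot
o=bot.get_obs(); print(o["tcp_rot"],o["joint_positions"],o["tau"],o["moment"])
go(0.03,183,44,-3,30)
E
```

```text
t 12.05 tip in shut-lid frame d,y,h [172.   45.7   8.9] ang 0.11 F [-0.1  0.3 -0.1]
[-3.14060764  0.49816327  3.05917467] [-0.09134016  0.28467323  2.0754659   0.0117269   0.28331769 -1.58989356] [-3.89783839e-01 -3.39234817e+01 -1.83436811e+01 -8.16348614e-02
 -2.07282431e+00 -2.11314537e-02] [0.14402656 0.267255   0.08568001]
goal [517.8  28.5 132.4] shift tool mm [11.  -1.7  6.7] in goal axes [11.2 -1.7  6.4] turn [ 0.  -1.5  0.1]
```

Emit:
servo_tool(
  deltas=[
    [[0,0,0.003],[0,-0.7,0]],
    [[0,0,0.003],[0,-0.7,0]],
    [[0,0,0],[0,0,0]],
  ],
)

```text
time: 12.42
tool_pos: [530.5, 29.6, 148.0]
tcp_rot: [-3.14, 0.51, 3.059]
contact_force: [-0.3, -0.8, -0.0]
grip_width: 0.7
finger_force: 0.0
```

```bash
python3 - <<'E'
from h import *
state()
from plant import bot
o=bot.get_obs(); print(o["tcp_rot"],o["joint_positions"],o["tau"],o["moment"])
E
```

```text
t 12.425 tip in shut-lid frame d,y,h [164.3  46.2   9.7] ang 0.119 F [-0.2 -0.8  0.1]
[-3.14036515  0.50968391  3.05912975] [-0.08985721  0.28424993  2.06464681  0.00852322  0.28302547 -1.58543495] [-2.98391737e-03 -3.44823647e+01 -1.89774084e+01 -2.78823817e-02
 -2.23071031e+00 -4.82719959e-03] [ 0.03210937  0.31368328 -0.032873  ]
```

Joint 5 is at its lower limit (0.283), so the 30° lean is too much here. I'll ease the lean to 20°.

Emit:
servo_tool(
  deltas=[
    [[0,0,-0.004],[0,5,0]],
    [[0,0,0],[0,5,0]],
    [[0,0,0],[0,0,0]],
    [[0,0,0],[0,0,0]],
  ],
)

```text
time: 12.92
tool_pos: [527.7, 29.9, 150.7]
tcp_rot: [-3.14, 0.335, 3.059]
contact_force: [-0.2, -0.1, 0.6]
grip_width: 0.8
finger_force: 0.0
```

```bash
python3 - <<'E'
from h import *
state()
from plant import bot
o=bot.get_obs(); print(o["tcp_rot"],o["joint_positions"])
go(0.03,165,50,0,20);go(0.03,183,44,-2,20)
E
```

```text
t 12.925 tip in shut-lid frame d,y,h [168.7  46.2  13.8] ang 0.14 F [ 0.1 -0.2  0.6]
[-3.14048669  0.33478734  3.05895479] [-8.90358269e-02  3.11414508e-01  1.92633650e+00  1.84881553e-03
  5.69054742e-01 -1.57839654e+00]
goal [535.7  33.  145. ] shift tool mm [-5.4  3.7  8. ] in goal axes [-5.3  3.8  8. ] turn [-0.  -0.8  0.1]
goal [520.3  28.3 134.7] shift tool mm [12.1 -2.2 12.8] in goal axes [12.2 -2.2 12.6] turn [-0.  -0.8  0.1]
```

Emit:
servo_tool(
  deltas=[
    [[-0.005,0.003,0],[0,0,0]],
    [[-0.005,0.003,0],[0,0,0]],
    [[0,0,0.004],[0,0,0]],
    [[0,0,0.003],[0,0,0]],
    [[0,0,0],[0,0,0]],
  ],
)

```text
time: 13.55
tool_pos: [540.5, 34.9, 147.8]
tcp_rot: [-3.141, 0.334, 3.059]
contact_force: [-0.7, 0.5, 0.9]
grip_width: 0.3
finger_force: 0.2
```

```bash
python3 - <<'E'
from h import *
state()
E
```

```text
t 13.55 tip in shut-lid frame d,y,h [159.5  52.3   5.1] ang 0.094 F [-0.2  0.4  1.2]
```

Emit:
servo_tool(
  deltas=[
    [[0.004,-0.001,0.001],[0,0,0]],
    [[0.004,-0.001,0.001],[0,0,0]],
    [[0.004,-0.001,0.001],[0,0,0]],
    [[0.004,-0.002,0.001],[0,0,0]],
    [[0.004,-0.002,0.001],[0,0,0]],
    [[0.003,-0.001,0.001],[0,0,0]],
    [[0,0,0],[0,0,0]],
  ],
)

```text
time: 14.42
tool_pos: [522.3, 28.3, 136.7]
tcp_rot: [-3.141, 0.341, 3.059]
contact_force: [3.3, 0.1, 7.4]
grip_width: 0.0
finger_force: 3.5
```

```bash
python3 - <<'E'
from h import *
state()
from plant import bot
im=bot.capture("top")[:,:,::-1]; a=cv2.resize(im[135:225,275:415],None,fx=4,fy=4,interpolation=cv2.INTER_CUBIC)
im=bot.capture("side")[:,:,::-1]; b=cv2.resize(im[105:255,230:370],None,fx=4,fy=4,interpolation=cv2.INTER_CUBIC)[200:500]
b=cv2.copyMakeBorder(b,0,0,0,0,cv2.BORDER_CONSTANT); c=np.zeros((360,0,3),np.uint8)
w=max(a.shape[1],b.shape[1]); f=lambda i:cv2.copyMakeBorder(i,0,0,0,w-i.shape[1],cv2.BORDER_CONSTANT)
cv2.imwrite("pics/g.png",np.vstack([f(a)[80:],f(b)]))
E
```

```text
t 14.425 tip in shut-lid frame d,y,h [180.2  44.2   4.3] ang 0.079 F [6.6 0.3 4.8]
```

View pics/g.png

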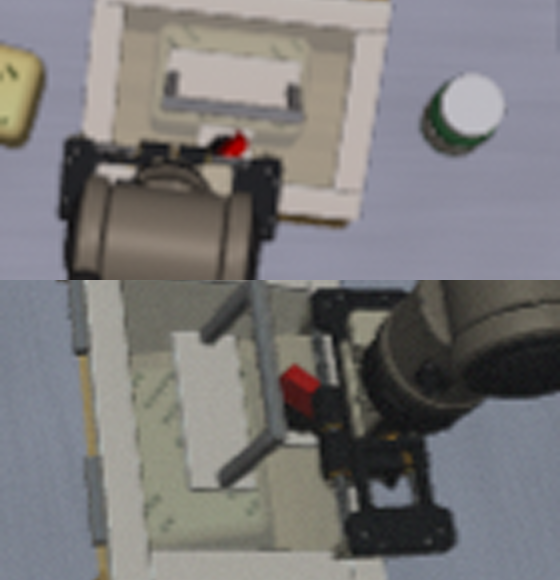

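The fin has turned: its hinge-side end is now at (300,378) in the lower view. Before the tongue reaches the catch, I'll press the lid home.

Emit:
servo_tool(
  deltas=[
    [[-0.001,0,0.002],[0,0,0]],
    [[0,0,0.002],[0,0,0]],
    [[-0.001,0,0.002],[0,0,0]],
    [[0,0,0.002],[0,0,0]],
    [[0,0,0],[0,0,0]],
  ],
)

```text
time: 15.15
tool_pos: [525.4, 28.1, 130.8]
tcp_rot: [-3.14, 0.34, 3.059]
contact_force: [-10.5, 1.1, 27.0]
grip_width: 0.5
finger_force: 14.5
```

```bash
python3 - <<'E'
from h import *
state()
E
```

```text
t 15.15 tip in shut-lid frame d,y,h [180.4  44.3  -2.4] ang 0.042 F [ 4.3  0.2 28.7]
```

Emit:
servo_tool(
  deltas=[
    [[0.003,-0.002,0.0005],[0,0,0]],
    [[0.003,-0.002,0.0005],[0,0,0]],
    [[0.003,-0.002,0.0005],[0,0,0]],
    [[0.003,-0.002,0.0005],[0,0,0]],
    [[0.002,-0.002,0.0003],[0,0,0]],
    [[0,0,0],[0,0,0]],
  ],
)

```text
time: 15.9
tool_pos: [519.1, 20.6, 128.6]
tcp_rot: [3.14, 0.358, 3.058]
contact_force: [1.7, 16.8, 35.7]
grip_width: -0.1
finger_force: 17.1
```

```bash
python3 - <<'E'
from h import *
state()
E
```

```text
t 15.9 tip in shut-lid frame d,y,h [186.1  36.2  -1.5] ang 0.046 F [18.1 16.9 30.8]
```

Emit:
servo_tool(
  deltas=[
    [[0.001,-0.002,0],[0,0,0]],
    [[0.001,-0.002,0],[0,0,0]],
    [[0,-0.002,0],[0,0,0]],
    [[0,0,0],[0,0,0]],
  ],
)

```text
time: 16.4
tool_pos: [515.8, 15.2, 127.5]
tcp_rot: [3.14, 0.355, 3.059]
contact_force: [0.9, 22.2, 37.2]
grip_width: 0.5
finger_force: 20.1
```

```bash
python3 - <<'E'
from h import *
state()
E
```

```text
t 16.4 tip in shut-lid frame d,y,h [189.1  30.7  -1. ] ang 0.047 F [17.7 22.2 32.8]
```

Emit:
servo_tool(
  deltas=[
    [[0,-0.002,0],[0,0,0]],
    [[0,-0.002,0],[0,0,0]],
    [[0,-0.002,0],[0,0,0]],
    [[0,0,0],[0,0,0]],
  ],
)

```text
time: 16.9
tool_pos: [514.1, 11.3, 127.1]
tcp_rot: [3.138, 0.353, 3.059]
contact_force: [-0.7, 36.7, 38.6]
grip_width: 0.5
finger_force: 25.8
```

```bash
python3 - <<'E'
from h import *
state()
from plant import bot
im=bot.capture("top")[:,:,::-1]; cv2.imwrite("pics/h1.png",im)
im=bot.capture("side")[:,:,::-1]; cv2.imwrite("pics/h2.png",im)
E
```

```text
t 16.9 tip in shut-lid frame d,y,h [190.5  26.7  -0.8] ang 0.048 F [16.  36.5 35.4]
```

Emit:
servo_tool(
  deltas=[
    [[0,-0.002,0],[0,0,0]],
    [[0,0,0],[0,0,0]],
  ],
)

```text
time: 17.25
tool_pos: [513.0, 8.2, 126.9]
tcp_rot: [3.14, 0.351, 3.06]
contact_force: [-7.8, 26.6, 43.4]
grip_width: 0.6
finger_force: 31.0
```

```bash
python3 - <<'E'
from h import *
state()
E
```

```text
t 17.25 tip in shut-lid frame d,y,h [191.4  23.5  -0.5] ang 0.05 F [13.  25.8 42.6]
```

Emit:
servo_tool(
  deltas=[
    [[0,-0.002,0],[0,0,0]],
    [[0,0,0],[0,0,0]],
  ],
)

```text
time: 17.5
tool_pos: [512.9, 7.7, 126.9]
tcp_rot: [3.138, 0.351, 3.06]
contact_force: [-4.9, 39.4, 42.3]
grip_width: 0.4
finger_force: 37.2
```

```bash
python3 - <<'E'
from h import *
state()
E
```

```text
t 17.5 tip in shut-lid frame d,y,h [191.4  23.   -0.5] ang 0.05 F [14.  38.8 40.7]
```

Emit:
servo_tool(
  deltas=[
    [[0,-0.002,0],[0,0,0]],
    [[0,0,0],[0,0,0]],
  ],
)

```text
time: 17.75
tool_pos: [512.9, 7.4, 126.9]
tcp_rot: [3.136, 0.351, 3.06]
contact_force: [-2.7, 52.0, 41.6]
grip_width: -0.0
finger_force: 41.0
```

```bash
python3 - <<'E'
from h import *
state()
E
```

```text
t 17.75 tip in shut-lid frame d,y,h [191.4  22.7  -0.4] ang 0.05 F [14.7 51.6 39.5]
```

Emit:
servo_tool(
  deltas=[
    [[0,0.003,0],[0,0,0]],
    [[0,0.004,0],[0,0,0]],
    [[0,0.004,0],[0,0,0]],
    [[0,0.004,-0.005],[0,0,0]],
    [[0,0,-0.01],[0,0,0]],
    [[0,0,-0.03],[0,0,0]],
    [[0,0,-0.04],[0,0,0]],
    [[0.03,0,-0.03],[0,0,0]],
    [[0.04,0,0],[0,0,0]],
    [[0.04,0,0],[0,0,0]],
    [[0.03,0,0],[0,0,0]],
    [[0,0,0],[0,0,0]],
  ],
)

```text
time: 19.25
tool_pos: [337.4, 30.9, 182.1]
tcp_rot: [-3.141, 0.332, 3.059]
contact_force: [0.8, -0.3, -0.1]
grip_width: 0.3
finger_force: 0.0
```

```bash
python3 - <<'E'
from h import *
state()
from plant import bot
im=bot.capture("top")[:,:,::-1]; a=cv2.resize(im[145:220,285:385],None,fx=5.5,fy=5.5,interpolation=cv2.INTER_CUBIC)
im=bot.capture("side")[:,:,::-1]; b=cv2.resize(im[130:240,240:345],None,fx=5.3,fy=5.3,interpolation=cv2.INTER_CUBIC)[:,:]
b=b[60:520]; a=a[:, :]
h=max(a.shape[0],b.shape[0]); f=lambda i:cv2.copyMakeBorder(i,0,h-i.shape[0],0,0,cv2.BORDER_CONSTANT)
o=np.hstack([f(a),f(b)]); print(o.shape); o=cv2.resize(o,None,fx=800/o.shape[1],fy=800/o.shape[1]); cv2.imwrite("pics/i.png",o)
E
```

```text
t 19.25 tip in shut-lid frame d,y,h [317.4  31.1 135.8] ang 0.431 F [ 0.7 -0.3 -0.5]
(460, 1106, 3)
```

View pics/i.png

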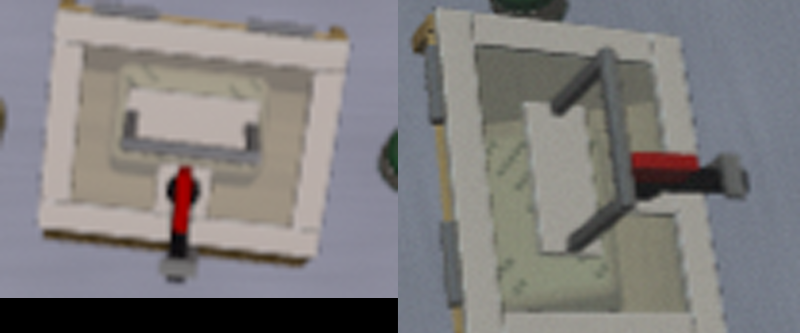

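The tongue runs straight down the slope and under the catch, at (178,262) in the top view and (735,178) in the side view. The lid is shut, the latch reached its stop, and the arm is clear, so I'm handing in.

```bash
python3 -c "
from plant import bot
print(bot.close_job())"
```

```text
the job is handed in; nothing more can be done
None
```

I folded the lid down, pressed it home and turned the latch to its stop; the last pictures show the tongue under the catch and the arm clear, and I handed the job in at about 19 s, with no verdict returned.

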